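# Post the spent hearing-aid battery pack through the returns slot

### The arm

A 6-joint arm with a two-finger parallel gripper is mounted at the origin on the work surface. World frame = base frame: x ahead of the robot, y to its left, z up, the work surface at z = 0. Lengths are in m, angles in degrees, forces in N, time in s.
With the tool pointing down it reaches from about 0.35 to 0.875 m from the base axis. Payload 4.2 kg.
Tool frame: the origin (TCP) lies midway between the tips of the shut fingers; the grasp point (between the pads) lies 19 mm behind it; y points along the fingers, x is the direction in which the jaws open and shut, and the axes are right-handed (so a half turn about y gives the same grasp; the last joint's range is limited). The gripper opens to 87 mm and grips with 3 to 60 N. Pads are 19 mm wide; open, the fingers measure 117 mm over their backs; the gripper's body (75 mm by 190 mm) begins 51 mm behind the grasp point.
Start: joints at [-60.355, 22.042, 0.453, 0, -68.411, -14.817], TCP at [0.16, -0.604, 0.223] pointing down, gripper open.
Joint ranges: [-179.83, 179.83], [-69.29, 118.12], [-61.27, 80.66], [-181.25, 117.63], [-171.15, -9.14], [-177.46, 177.46]. Speed limits (degrees/s): [159.86, 159.86, 180, 180, 180, 180].

### API

Orientations are given as a 3x3 rotation matrix whose columns are the frame's x, y, z axes.
In Python, from station import * gives the robot as it stands.
- The arm moves only by the tool jog_arm, never from a script. Its argument "series" is a list of rows, each a list of 3 entries, a list of its own where there are three numbers: the shift along the tool's x, y, z in m, then the turn, a rotation vector about the tool's x, y, z in degrees, then the finger opening in m, from 0 to 0.087. A call has 1 to 10 rows; each row shifts and turns the commanded pose from where the row before left it, along the tool's axes as they then stand; what a row does not reach is not made up. A row lasts 1/8 s, in which the tool goes at most 62.5 mm and 10.7 degrees, less where a joint would pass 70% of its speed; a pose out of reach is approached as far as the arm can. A call is refused whole if a number of a shift passes 0.0625 or a number of a turn 10.7, either way. A call with a gripper value outside its range is refused whole. The fingers move at their own pace and stop on an object; the grip force is fixed at half the most. Time passes only in rows, so rows that do not move let the fingers close. It gives the time, the measured TCP pose, the force and the opening at its end, in the units of the state.
- sense(): the state, without advancing time (a new reading comes with each control period).
- capture(name): name is "scene" or "top" or "wrist"; returns the picture (400x640x3 uint8, red, green, blue); there is no depth.
- camera_info(name): a dict with "fx", "fy", "cx", "cy" (pixels), "rvec" (rotation vector, rad) and "tvec" (3), from world to camera coordinates, as OpenCV has them. Camera axes: x right, y down, z forward; pixel columns grow to the right and rows downward; lengths in m; the calibration is good to about 2 mm. The wrist camera is an equidistant fisheye: a pixel r from the principal point sees the ray r / f radians off the axis. A picture is of the moment at which its call begins: read the wrist's pose just before it. camera_info takes no time and is no camera call; for the wrist camera it gives the pose at the moment of the call.
- finish_job(): hands the job in, once; it reports no verdict.
The state is a dict: "time_s": time; "joints": joint angles; "joint_velocities": joint speeds; "effort": joint torques, N m; "tcp_pos": TCP position; "ee_rot": TCP orientation; "wrist_force": force on the tool from outside, world axes, zero at the start; "moment": the same for the moment, N m; "gripper_width": opening from 0.0 (shut) to 1.0 (fully open).
Only numpy, scipy, OpenCV 4.12 (cv2) and the standard library are available. Lean on these libraries where they do the work, as an engineer would, in place of code of your own. Each camera call takes 0.05 s, during which the arm holds its last target. There are 200 camera calls.

### The job

Slide the drawer of the white battery tray fully shut, then post the spent blue battery pack, upright, down through the slot in the tray's blue-grey cover until it drops into the drawer. The cover slides and may have been left anywhere along its travel, so feel for the slot and ease the pack in without forcing it. Leave the fresh orange pack in its groove and everything else on the table undisturbed.

Things in the scene. Friction and masses are not known exactly. Their poses are not given: they have to be found in the camera images.
- tray: White plastic battery tray, a box 130 x 100 mm on plan (x by y), 100 mm high to its rim, fixed to the table. Origin: centre of its underside; z up; the drawer comes out to the tray's -x. Its top is closed by a blue-grey sliding cover plate, 82 mm (x) by 84 mm (y), whose upper face is 96 mm above the table, 4 mm below the rim. The drawer's floor is 7 mm above the table.
- slot (a point): Centre of the cover's upper face with the cover in mid-play. The cover slides along tray x and was left anywhere up to 13 mm to either side; its place is not measured (it stays put under sideways pushes below about 8 N). The slot, 10 mm (tray x) by 56 mm (tray y), plain-edged, is cut through the cover's middle: so it lies up to 13 mm from this point along tray x, exactly here along y.
- throat (a point): Point 14 mm below slot, at the bottom of the slot's dark throat; the pack is free once below it. In the throat a V-shaped leaf spring stands 3 mm into the slot from +x, its bend 8 mm below the cover's upper face: the pack meets it some 3 to 5 mm down, must be pushed past it with about 2 to 8 N, and stays clamped if let go, until its thinner tab reaches the spring and it falls.
- drawer (a joint): How far the tray's drawer is pulled out, in m: 0 shut, grows as it comes out to the tray's -x (up to 0.08). It starts about 40 to 60 mm out, when its back wall stands below the slot, in the way. Sliding takes about 1 to 2 N.
- drawer_front (a point): Point on the outer face of the drawer's front panel, on its middle line, 62 mm above the table; the face looks to the tray's -x. The panel is 99 mm wide and reaches from 3 to 85 mm above the table; a grey pull, 46 mm wide, 10 mm out and 6 mm high, is on it 38 mm above the table.
- spent: The spent battery pack: a blue flat pack with black empty windows, 30 g, standing upright in one of the block's two grooves. Body 8 mm thick (x), 52 mm wide (y), 58 mm high, with a hang tab on top 4 mm thick, 40 mm wide and 12 mm high: 70 mm overall. Origin: centre of its lower edge; z up along its height. Front and back are alike.
- spent_mid (a point): Middle of the blue pack, 35 mm above its lower edge.
- spent_top (a point): Middle of the upper edge of the blue pack's hang tab, 70 mm above its lower edge.
- fresh: The fresh battery pack, to be left alone: orange with silver cells, the same shape and size as the blue one, standing in the other groove. Origin: centre of its lower edge.
- block: Birch block 50 mm (x) by 160 mm (y) by 30 mm high, fixed to the table, with two grooves in line along y, centred 39 mm to either side of its middle, each 10 mm by 56 mm and 18 mm deep: a pack stands in each with its lower edge 12 mm above the table and 52 mm showing. Origin: centre of its underside.
- jar: Grey hearing-aid drying jar, 80 mm across, 90 mm high. Bystander. Origin: centre of its underside.
- tumbler: Glass tumbler, 72 mm across, 92 mm high. Bystander. Origin: centre of its underside.
- tweezers: Steel tweezers lying flat, about 110 mm long (x), 12 mm wide, 6 mm high. Bystander. Origin: middle of the underside.
- magnifier: Aluminium magnifier on a folding stand: foot 80 x 70 mm, round lens 80 mm across lying about 72 mm above the table. Bystander. Origin: centre of the foot's underside.
- clock: Black alarm clock, 40 x 85 mm, 66 mm high. Bystander. Origin: centre of its underside.
Mind the look-alikes: they are no part of the job. There is more than one size of the spent; the job needs the larger.

How it is judged (in metres and radians):
On the way, in this order (a step that is already met when the one before it is completed fails the run):
1. the drawer is shut (within 4 mm) (value of joint drawer below 0.004 m), for 0.2 s.
2. the blue pack stands upright in the slot, its lower edge at least 12 mm below the cover's upper face, with the drawer shut (z of spent in the frame of tray between 0.02 and 0.084 m and x of spent in the frame of tray between -0.02 and 0.02 m and y of spent in the frame of tray between -0.006 and 0.006 m and angle between the z axis of spent and the z axis of tray, either way round below 0.2 rad and value of joint drawer below 0.004 m), for 0.15 s.
At the end, for the whole second after the job is handed in: Drawer shut within 4 mm; blue pack wholly through the slot and at rest in the drawer (middle inside its walls and under 50 mm high, top edge under 84 mm); orange pack upright in its groove, it and all bystanders within 15 mm of their starts (value of joint drawer below 0.004 m and x of spent_mid in the frame of tray between -0.062 and 0.062 m and y of spent_mid in the frame of tray between -0.044 and 0.044 m and z of spent_mid in the frame of tray between 0 and 0.05 m and z of spent_top in the frame of tray below 0.084 m and linear speed of spent below 0.02 m/s and distance of each of fresh, jar, tumbler, tweezers, magnifier, clock from where it was at the start of the episode below 0.015 m and angle between fresh's own z axis and vertical below 0.2 rad); the robot touches nothing.
It fails at once if the blue pack is forced against the tray or its cover with more than 25 N (contact force between spent and tray above 25 N and height (world z) of spent_mid above 0.062 m).
It fails at once if the fresh orange pack is moved by more than 15 mm or tipped (distance of fresh from where it was at the start of the episode above 0.015 m or angle between fresh's own z axis and vertical above 0.3 rad).
It fails at once if the jar, tumbler, tweezers, magnifier or clock is moved by more than 15 mm (distance of any of jar, tumbler, tweezers, magnifier, clock from where it was at the start of the episode above 0.015 m).
It fails at once if the jar, tumbler, magnifier or clock is tipped (angle between any of jar, tumbler, magnifier, clock's own z axis and vertical above 0.3 rad).
It also fails if it takes over 67 s, if anything falls off the work surface, if the arm or the gripper's body presses on something with over 40 N, if the wrist force passes 120 N, or if a joint passes its speed limit or range.

## Working session

There is one attempt and no reset: what is moved stays moved. The work goes in short steps, Python scripts to look and compute and a tool call to move; the robot and the scene stay as the last step left them, time stands still between calls to the robot, and variables do not carry over. Pictures are saved under pics/ and viewed, about 8 in all and at most 12, crops included, and the job is handed in when it is done.

Besides the shell and the picture viewer there is one more tool, called after ">>>" in YAML: its name, and indented under it one key for each argument. jog_arm: Moves the arm, as the interface text tells. Its arguments: {"type":"object","properties":{"series":{"type":"array","items":{"type":"array"}}},"required":["series"]}

```bash
mkdir -p pics; python3 - <<'E'
from station import *
import cv2,numpy as np
s=sense();print({k:np.round(v,3).tolist() for k,v in s.items()})
for n in("scene","top"):
    i=capture(n);cv2.imwrite(f"pics/{n}0.png",i[:,:,::-1]);print(n,camera_info(n))
print(camera_info("wrist"))
E
```

```text
{'time_s': 0.0, 'joints': [-60.357, 22.091, 0.38, -0.03, -68.41, -14.818], 'joint_velocities': [0.057, -0.043, 0.056, -0.021, -0.031, 0.009], 'effort': [0.0, -39.066, 18.74, 4.22, 0.011, -0.0], 'tcp_pos': [0.16, -0.604, 0.221], 'ee_rot': [[-0.256, -0.001, -0.967], [0.967, 0.002, -0.256], [0.002, -1.0, 0.0]], 'wrist_force': [0.277, -0.319, -0.453], 'moment': [-0.063, 0.01, 0.022], 'gripper_width': 0.999}
scene {'fx': 483.4370345389988, 'fy': 483.4370345389988, 'cx': 307.8990828757503, 'cy': 206.0337548884183, 'rvec': array([ 1.29530362,  2.40992305, -0.77723268]), 'tvec': array([ 0.32465964, -0.39991238,  1.50808259])}
top {'fx': 503.3389591965039, 'fy': 503.3389591965039, 'cx': 307.2681792813513, 'cy': 195.396957453262, 'rvec': array([ 2.19070232, -2.14060911,  0.1723267 ]), 'tvec': array([0.00846034, 0.6175123 , 0.99703704])}
{'fx': 309.70691628693146, 'fy': 309.70691628693146, 'cx': 317.5949600607604, 'cy': 204.1795858776728, 'rvec': array([-1.79456763, -2.33023182, -0.35058964]), 'tvec': array([ 0.6232488 , -0.03530516,  0.38985694])}
```

View pics/scene0.png

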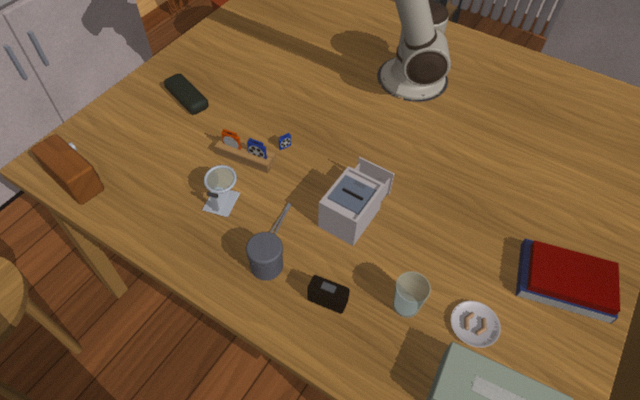

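View pics/top0.png

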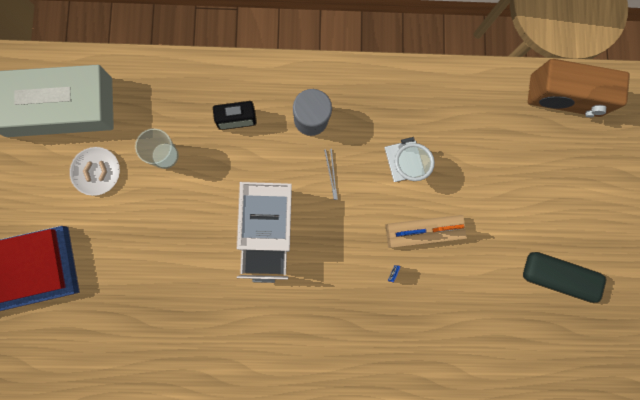

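Candidates for "spent": the blue pack in the block at top (411,233) and the small blue pack lying loose at top (394,273). The description says larger and standing in a groove, so I choose (411,233). The close crop will check this.

```bash
cat > h.py <<'E'
from station import *
import cv2,numpy as np
def ray(n,px,ci=None):
    c=ci or camera_info(n);R=cv2.Rodrigues(np.array(c['rvec']))[0];t=np.array(c['tvec'])
    p=np.atleast_2d(np.array(px,float));v=np.c_[(p[:,0]-c['cx'])/c['fx'],(p[:,1]-c['cy'])/c['fy'],np.ones(len(p))]
    if n=='wrist':
        th=np.hypot(v[:,0],v[:,1]);k=np.where(th>1e-9,np.sin(th)/np.maximum(th,1e-9),1)
        v=np.c_[v[:,0]*k,v[:,1]*k,np.cos(th)]
    return -R.T@t, v@R
def plane(n,px,z,ci=None):
    o,d=ray(n,px,ci);return o+d*((z-o[2])/d[:,2])[:,None]
def proj(n,P,ci=None):
    c=ci or camera_info(n);R=cv2.Rodrigues(np.array(c['rvec']))[0]
    q=np.atleast_2d(P)@R.T+np.array(c['tvec'])
    if n=='wrist':
        r=np.hypot(q[:,0],q[:,1]);th=np.arctan2(r,q[:,2]);k=th/np.maximum(r,1e-9)
        return np.c_[c['fx']*q[:,0]*k+c['cx'],c['fy']*q[:,1]*k+c['cy']]
    return np.c_[c['fx']*q[:,0]/q[:,2]+c['cx'],c['fy']*q[:,1]/q[:,2]+c['cy']]
E
python3 - <<'E'
from h import *
i=cv2.imread('pics/top0.png')
a=cv2.resize(i[175:290,225:305],None,fx=5,fy=5,interpolation=3)
b=cv2.resize(i[205:290,380:480],None,fx=4,fy=4,interpolation=3)
o=np.zeros((575,800,3),np.uint8);o[:575,:400]=a;o[:340,400:800]=b
cv2.imwrite('pics/crop0.png',o)
hsv=cv2.cvtColor(i,cv2.COLOR_BGR2HSV)
for nm,lo,hi in(('blue',(105,130,40),(125,255,255)),('orange',(5,200,150),(14,255,255))):
    m=cv2.inRange(hsv,lo,hi);m[:, :350]=0;m[:200]=0;m[300:]=0;m[:,500:]=0
    for c in cv2.findContours(m,0,2)[0]:
        if cv2.contourArea(c)>8:
            r=cv2.minAreaRect(c);print(nm,r,plane('top',cv2.boxPoints(r),.082).round(3).tolist())
px=[(240,183),(291,184),(289,249),(238,248)];print(plane('top',px,.1).round(4))
print(plane('top',[(238,277),(287,278)],.085).round(4), -cv2.Rodrigues(camera_info('top')['rvec'])[0].T@camera_info('top')['tvec'])
E
```

```text
blue ((394.9154052734375, 273.5231018066406), (3.8450770378112793, 17.116792678833008), 29.744882583618164) [[0.45, -0.139, 0.082], [0.479, -0.155, 0.082], [0.475, -0.162, 0.082], [0.446, -0.145, 0.082]]
blue ((410.0742492675781, 232.05679321289062), (3.4362566471099854, 28.415197372436523), 82.40535736083984) [[0.543, -0.152, 0.082], [0.552, -0.208, 0.082], [0.545, -0.209, 0.082], [0.536, -0.153, 0.082]]
orange ((447.9194641113281, 227.45632934570312), (3.2240705490112305, 30.262298583984375), 81.57302856445312) [[0.553, -0.225, 0.082], [0.563, -0.285, 0.082], [0.557, -0.286, 0.082], [0.546, -0.226, 0.082]]
[[0.6302 0.1554 0.1   ]
 [0.6308 0.0564 0.1   ]
 [0.505  0.057  0.1   ]
 [0.5047 0.1543 0.1   ]]
[[0.4496 0.1538 0.085 ]
 [0.4497 0.0596 0.085 ]] [0.48061278 0.04930265 1.06867043]
```

View pics/crop0.png

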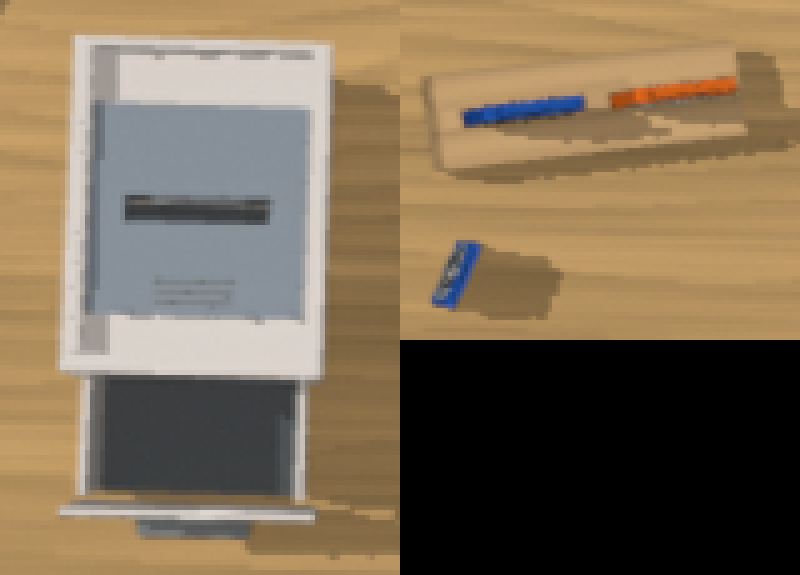

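The crop confirms it: the large blue pack stands in the block's left groove, next to the orange one. The loose blue one is small. In the crop the slot is dark at about (197,209), i.e. full-picture (264.4,217), and the cover runs across rows 102–317.

```bash
cat > plan.py <<'E'
import numpy as np,math
def plan(p,h,q,g,n):
    """rows to go from p,heading h (deg of tool x) to q,g in n rows; tool down"""
    d=(np.array(q,float)-p)/n;out=[]
    for k in range(n):
        a=math.radians(h+(g-h)*k/n);X=np.array([math.cos(a),math.sin(a),0]);Z=np.array([-X[1],X[0],0])
        out.append(([round(float(d@X),4),round(float(-d[2]),4),round(float(d@Z),4)],[0,round(-(g-h)/n,2),0]))
    return out
E
python3 - <<'E'
from plan import *
from h import *
for r in plan([.16,-.604,.223],104.8,[.40,-.15,.20],180,10):print(r)
print(plane('top',[(264.4,216.9),(225+124/5,217),(225+270/5,217.0)],.096).round(4), plane('top',[(225+x/5,175+y/5) for x,y in((97,102),(311,107),(303,319),(86,314))],.096).round(4).tolist())
E
```

```text
([0.0378, 0.0023, -0.0348], [0, -7.52, 0])
([0.0329, 0.0023, -0.0394], [0, -7.52, 0])
([0.0274, 0.0023, -0.0434], [0, -7.52, 0])
([0.0215, 0.0023, -0.0466], [0, -7.52, 0])
([0.0152, 0.0023, -0.049], [0, -7.52, 0])
([0.0087, 0.0023, -0.0506], [0, -7.52, 0])
([0.002, 0.0023, -0.0513], [0, -7.52, 0])
([-0.0047, 0.0023, -0.0511], [0, -7.52, 0])
([-0.0114, 0.0023, -0.0501], [0, -7.52, 0])
([-0.0179, 0.0023, -0.0482], [0, -7.52, 0])
[[0.5658 0.1062 0.096 ]
 [0.5649 0.1344 0.096 ]
 [0.5662 0.078  0.096 ]] [[0.6067, 0.1463, 0.096], [0.6068, 0.0632, 0.096], [0.5244, 0.0641, 0.096], [0.5245, 0.1475, 0.096]]
```

>>> jog_arm:
  series:
    - [[0.0378,0.0023,-0.0348],[0,-7.52,0],0.0]
    - [[0.0329,0.0023,-0.0394],[0,-7.52,0],0.0]
    - [[0.0274,0.0023,-0.0434],[0,-7.52,0],0.0]
    - [[0.0215,0.0023,-0.0466],[0,-7.52,0],0.0]
    - [[0.0152,0.0023,-0.049],[0,-7.52,0],0.0]
    - [[0.0087,0.0023,-0.0506],[0,-7.52,0],0.0]
    - [[0.002,0.0023,-0.0513],[0,-7.52,0],0.0]
    - [[-0.0047,0.0023,-0.0511],[0,-7.52,0],0.0]
    - [[-0.0114,0.0023,-0.0501],[0,-7.52,0],0.0]
    - [[-0.0179,0.0023,-0.0482],[0,-7.52,0],0.0]

```text
time_s: 1.35
tcp_pos: [0.4, -0.1484, 0.1994]
ee_rot: [[-1.0, 0.0, 0.005], [-0.005, 0.0, -1.0], [-0.0, -1.0, -0.0]]
wrist_force: [0.7, 0.1, 0.1]
gripper_width: 0.017
```

>>> jog_arm:
  series:
    - [[0.003,0,-0.051],[0,0,0],0.0]
    - [[0.003,0,-0.051],[0,0,0],0.0]
    - [[0.003,0,-0.051],[0,0,0],0.0]
    - [[0.003,0.02,-0.051],[0,0,0],0.0]
    - [[0.003,0.04,-0.051],[0,0,0],0.0]
    - [[0,0.045,0],[0,0,0],0.0]
    - [[0,0.043,0],[0,0,0],0.0]
    - [[-0.015,0,0],[0,0,0],0.0]
    - [[-0.015,0,0],[0,0,0],0.0]

```text
time_s: 2.48
tcp_pos: [0.4172, 0.1038, 0.0543]
ee_rot: [[-1.0, 0.003, 0.001], [-0.001, 0.001, -1.0], [-0.003, -1.0, -0.001]]
wrist_force: [0.5, 0.7, 0.1]
gripper_width: 0.007
```

>>> jog_arm:
  series:
    - [[-0.008,0,0],[0,0,0],0.0]
    - [[-0.008,0,0],[0,0,0],0.0]
    - [[-0.008,0,0],[0,0,0],0.0]
    - [[-0.008,0,0],[0,0,0],0.0]
    - [[-0.008,0,0],[0,0,0],0.0]
    - [[-0.007,0,0],[0,0,0],0.0]
    - [[-0.006,0,0],[0,0,0],0.0]
    - [[-0.005,0,0],[0,0,0],0.0]
    - [[0,0,0],[0,0,0],0.0]

```text
time_s: 3.6
tcp_pos: [0.4733, 0.1033, 0.053]
ee_rot: [[-1.0, 0.001, 0.0], [-0.0, 0.0, -1.0], [-0.001, -1.0, -0.0]]
wrist_force: [0.7, 0.9, -0.2]
gripper_width: 0.004
```

>>> jog_arm:
  series:
    - [[-0.006,0,0],[0,0,0],0.0]
    - [[-0.005,0,0],[0,0,0],0.0]
    - [[-0.004,0,0],[0,0,0],0.0]
    - [[0,0,0],[0,0,0],0.0]

```text
time_s: 4.1
tcp_pos: [0.4854, 0.1028, 0.0528]
ee_rot: [[-1.0, -0.005, -0.0], [0.0, -0.001, -1.0], [0.005, -1.0, 0.001]]
wrist_force: [-7.5, 2.7, 6.1]
gripper_width: 0.009
```

```bash
python3 - <<'E'
from h import *
s=sense();print(s['wrist_force'],s['tcp_pos'])
a=capture('top')[165:300,215:315,::-1];b=capture('wrist')[:,:,::-1]
o=np.zeros((600,800,3),np.uint8);o[:270,:200]=cv2.resize(a,None,fx=2,fy=2);o[:400,200:800]=b[:,20:620]
cv2.imwrite('pics/c1.png',o)
E
```

```text
[-7.5388225   2.65835605  6.06314271] [0.48537625 0.10284637 0.05280046]
```

View pics/c1.png

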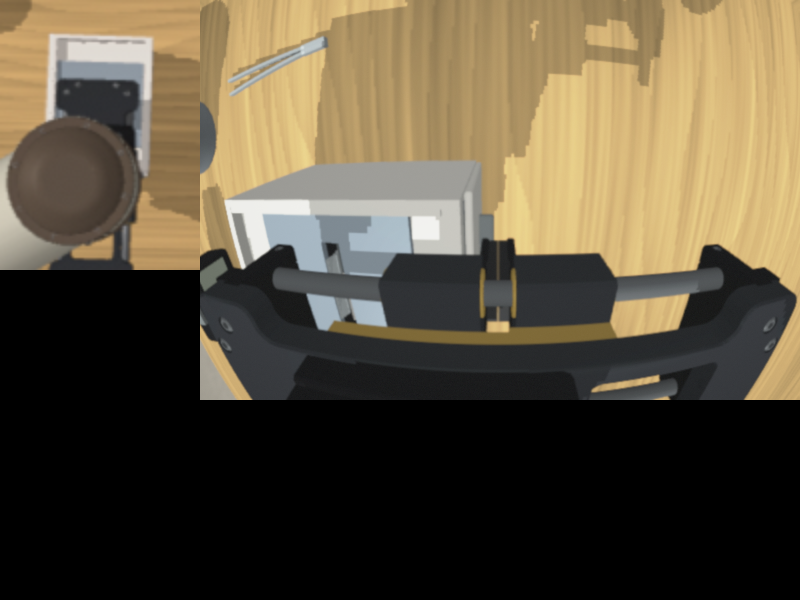

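>>> jog_arm:
  series:
    - [[0.02,0,0],[0,0,0],0.0]
    - [[0.01,-0.04,0],[0,0,0],0.0]
    - [[0,-0.055,0],[0,0,0],0.0]
    - [[0,-0.055,0.02],[0,0,0],0.0]
    - [[-0.03,0,0.05],[0,0,0],0.0]
    - [[-0.03,0,0.04],[0,0,0],0.04]
    - [[-0.03,0,0],[0,0,0],0.04]
    - [[0,0,0],[0,0,0],0.04]
    - [[0,0,0],[0,0,0],0.04]

```text
time_s: 5.32
tcp_pos: [0.5474, -0.0069, 0.2027]
ee_rot: [[-1.0, -0.001, 0.0], [-0.0, 0.0, -1.0], [0.001, -1.0, -0.0]]
wrist_force: [1.2, 0.4, 0.5]
gripper_width: 0.376
```

```bash
python3 - <<'E'
from h import *
s=sense();print(s['wrist_force'],s['tcp_pos']);c=camera_info('wrist');print(-cv2.Rodrigues(c['rvec'])[0].T@c['tvec'])
np.save('w2.npy',c,allow_pickle=True)
a=capture('top')[165:300,215:315,::-1];b=capture('wrist')[:,:,::-1];cv2.imwrite('w2.png',b)
o=np.zeros((600,800,3),np.uint8);o[:270,:200]=cv2.resize(a,None,fx=2,fy=2);o[:400,200:800]=b[:,20:620]
cv2.imwrite('pics/c2.png',o)
E
```

```text
[1.23647245 0.44332872 0.47241714] [ 0.54737789 -0.00686402  0.20274986]
[ 0.54755548 -0.08687195  0.36319259]
```

View pics/c2.png

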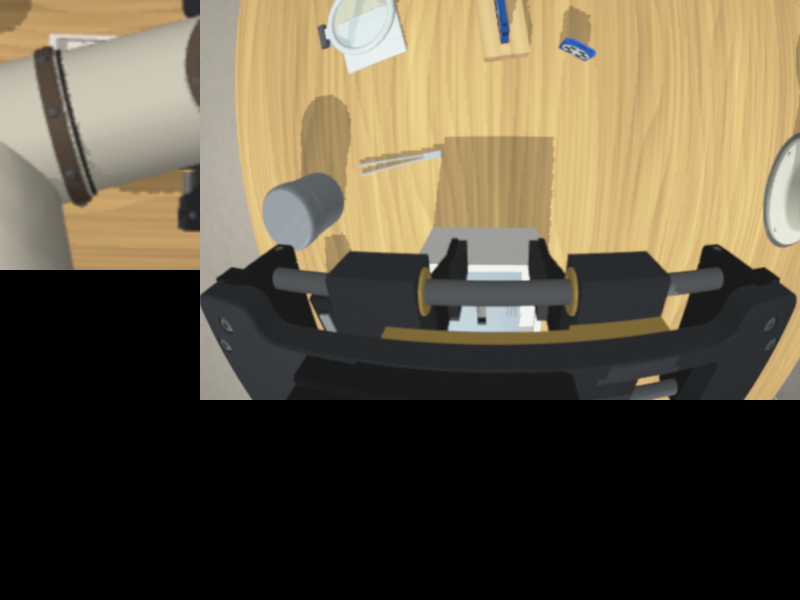

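>>> jog_arm:
  series:
    - [[0,0,0.04],[0,0,0],0.04]
    - [[0,0,0.04],[0,0,0],0.04]
    - [[0,0,0],[0,0,0],0.04]
    - [[0,0,0],[0,0,0],0.04]

```text
time_s: 5.92
tcp_pos: [0.5475, -0.0864, 0.2033]
ee_rot: [[-1.0, 0.0, 0.001], [-0.001, 0.0, -1.0], [-0.0, -1.0, -0.0]]
wrist_force: [-0.2, 0.2, -0.7]
gripper_width: 0.461
```

```bash
python3 - <<'E'
from h import *
s=sense();c=camera_info('wrist');b=capture('wrist')[:,:,::-1];t=capture('top')[:,:,::-1]
print(s['tcp_pos'],s['joints'])
np.save('w3.npy',c,allow_pickle=True);cv2.imwrite('w3.png',b);cv2.imwrite('t3.png',t)
o=np.zeros((600,800,3),np.uint8);o[:270,:200]=cv2.resize(t[165:300,215:315],None,fx=2,fy=2);o[:400,200:800]=b[:,20:620]
o[280:600,:200]=cv2.resize(t[175:255,240:290],None,fx=4,fy=4,interpolation=3)
cv2.imwrite('pics/c3.png',o)
hsv=cv2.cvtColor(b,cv2.COLOR_BGR2HSV)
for nm,lo,hi in(('blue',(105,130,40),(125,255,255)),('orange',(3,180,120),(14,255,255))):
    m=cv2.inRange(hsv,lo,hi)
    for q in cv2.findContours(m,0,2)[0]:
        if cv2.contourArea(q)>40:
            r=cv2.minAreaRect(q);P=plane('wrist',cv2.boxPoints(r),.082);print(nm,np.round(r[0],1),np.round(r[1],1),round(r[2],1),P.round(4)[:,:2].tolist(),P.mean(0).round(4))
E
```

```text
[ 0.54745505 -0.08644155  0.20329502] [ 7.78046896e+00  1.60219072e+01 -1.13270870e+01 -8.62054575e-03
 -6.26219082e+01 -7.72887289e+00]
blue [397. 118.] [35.8  4.8] 25.5 [[0.4913, -0.1668], [0.4894, -0.1709], [0.458, -0.1581], [0.4599, -0.1539]] [ 0.4746 -0.1624  0.082 ]
blue [321.6  86.9] [52.   7.4] 81.9 [[0.5508, -0.2121], [0.5443, -0.2131], [0.5376, -0.1659], [0.5442, -0.1649]] [ 0.5442 -0.189   0.082 ]
orange [312.2  21.8] [44.8  6.9] 82.1 [[0.5587, -0.2725], [0.5525, -0.2735], [0.5468, -0.2293], [0.5529, -0.2284]] [ 0.5527 -0.2509  0.082 ]
```

View pics/c3.png

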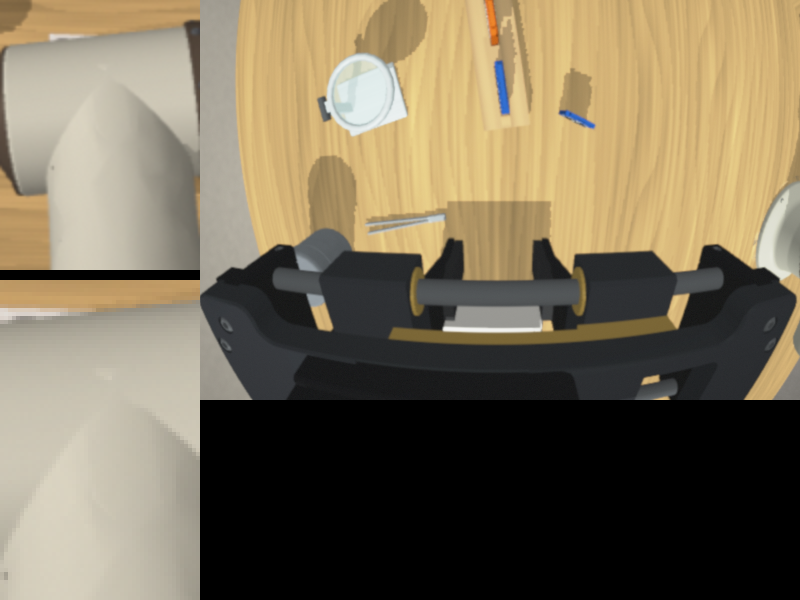

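```bash
python3 - <<'E'
from plan import *
for r in plan([.5475,-.0864,.2033],180,[.5443,-.190,.10],188,4):print(r)
E
```

```text
([0.0008, 0.0258, 0.0259], [0, -2.0, 0])
([0.0017, 0.0258, 0.0259], [0, -2.0, 0])
([0.0026, 0.0258, 0.0258], [0, -2.0, 0])
([0.0035, 0.0258, 0.0257], [0, -2.0, 0])
```

>>> jog_arm:
  series:
    - [[0.0008,0.0258,0.0259],[0,-2,0],0.04]
    - [[0.0017,0.0258,0.0259],[0,-2,0],0.04]
    - [[0.0026,0.0258,0.0258],[0,-2,0],0.04]
    - [[0.0035,0.0258,0.0257],[0,-2,0],0.04]
    - [[0,0,0],[0,0,0],0.04]
    - [[0,0,0],[0,0,0],0.04]

```text
time_s: 6.78
tcp_pos: [0.5454, -0.1899, 0.1006]
ee_rot: [[-0.99, 0.001, 0.141], [-0.141, -0.0, -0.99], [-0.001, -1.0, 0.001]]
wrist_force: [-0.1, 0.4, 0.4]
gripper_width: 0.459
```

```bash
python3 - <<'E'
from h import *
s=sense();b=capture('wrist')[:,:,::-1];t=capture('top')[:,:,::-1]
print(s['tcp_pos'],np.round(s['ee_rot'],3).tolist())
cv2.imwrite('w4.png',b);cv2.imwrite('t4.png',t)
o=np.zeros((560,800,3),np.uint8);o[:480,:300]=cv2.resize(t[175:255,240:290],(300,480),interpolation=3)
o[:500,300:800]=cv2.resize(b[180:380,200:400],(500,500))
cv2.imwrite('pics/c4.png',o)
E
```

```text
[ 0.54539502 -0.18986345  0.10057644] [[-0.99, 0.001, 0.141], [-0.141, -0.0, -0.99], [-0.001, -1.0, 0.001]]
```

View pics/c4.png

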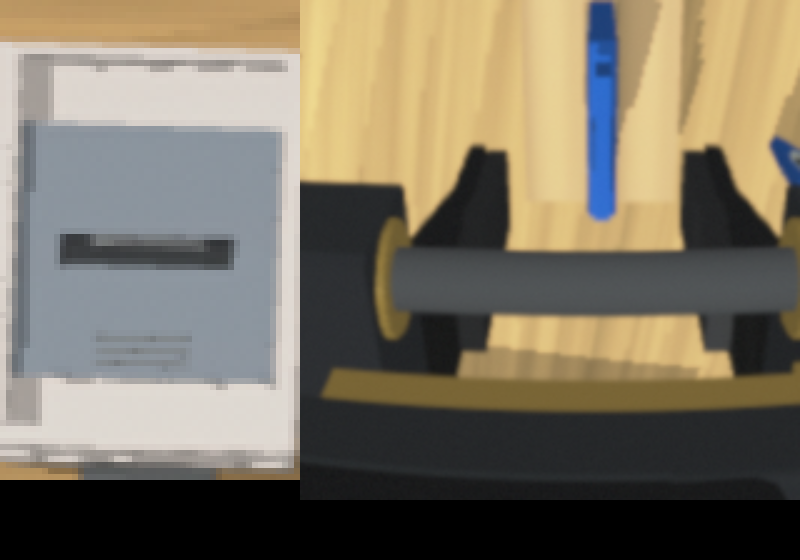

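Drawer now shut: the panel is flush with the tray at crop row ~460. The cover runs across crop rows 123–381 and the slot sits at about (146,252). The pack is centred between the open fingers at about (600,110), with its near end at (600,218).

```bash
python3 - <<'E'
from h import *
print(plane('wrist',[(320,267.2)],.07),plane('wrist',[(320,267.2)],.082))
b=cv2.imread('t4.png');g=cv2.cvtColor(b,cv2.COLOR_BGR2GRAY).astype(float)[210:224,246:284]
w=np.clip(120-g,0,None);w[w<20]=0;ys,xs=np.mgrid[210:224,246:284];c=((w*xs).sum()/w.sum(),(w*ys).sum()/w.sum())
print(c,plane('top',[c],.096))
print(plane('top',[(240+x/6,175+y/6) for x,y in((0,43),(300,52),(294,468),(0,456))],.1).round(4).tolist())
E
```

```text
[[ 0.54061292 -0.16521827  0.07      ]] [[ 0.54162081 -0.17170488  0.082     ]]
(np.float64(263.74456613310866), np.float64(216.71103622577928)) [[0.56609453 0.10749006 0.096     ]]
[[0.6319, 0.1554, 0.1], [0.6314, 0.0584, 0.1], [0.4974, 0.0568, 0.1], [0.4991, 0.1503, 0.1]]
```

>>> jog_arm:
  series:
    - [[0,0.02,0],[0,0,0],0.04]
    - [[0,0.02,0],[0,0,0],0.04]
    - [[0,0.016,0],[0,0,0],0.04]
    - [[0,0,0],[0,0,0],0.04]

```text
time_s: 7.38
tcp_pos: [0.5441, -0.1901, 0.0431]
ee_rot: [[-0.99, -0.002, 0.14], [-0.14, 0.0, -0.99], [0.002, -1.0, -0.0]]
wrist_force: [0.0, -0.2, -0.4]
gripper_width: 0.457
```

>>> jog_arm:
  series:
    - [[0,0.001,0.001],[0,0,0],0.0]
    - [[0,0,0],[0,0,0],0.0]
    - [[0,0,0],[0,0,0],0.0]
    - [[0,0,0],[0,0,0],0.0]
    - [[0,0,0],[0,0,0],0.0]
    - [[0,0,0],[0,0,0],0.0]

```text
time_s: 8.12
tcp_pos: [0.5448, -0.1916, 0.0431]
ee_rot: [[-0.99, 0.0, 0.14], [-0.14, -0.0, -0.99], [-0.0, -1.0, 0.0]]
wrist_force: [-1.0, -0.2, 2.8]
gripper_width: 0.093
```

```bash
python3 - <<'E'
from plan import *
for r in plan([.5448,-.1916,.193],188.05,[.566,.106,.16],180,7):print(r)
E
```

```text
([-0.009, 0.0047, -0.0417], [0, 1.15, 0])
([-0.0081, 0.0047, -0.0418], [0, 1.15, 0])
([-0.0073, 0.0047, -0.042], [0, 1.15, 0])
([-0.0064, 0.0047, -0.0421], [0, 1.15, 0])
([-0.0056, 0.0047, -0.0423], [0, 1.15, 0])
([-0.0047, 0.0047, -0.0424], [0, 1.15, 0])
([-0.0039, 0.0047, -0.0424], [0, 1.15, 0])
```

>>> jog_arm:
  series:
    - [[0,-0.03,0],[0,0,0],0.0]
    - [[0,-0.06,0],[0,0,0],0.0]
    - [[0,-0.06,0],[0,0,0],0.0]

```text
time_s: 8.5
tcp_pos: [0.5443, -0.1915, 0.194]
ee_rot: [[-0.99, -0.001, 0.14], [-0.14, 0.0, -0.99], [0.001, -1.0, -0.0]]
wrist_force: [1.1, -0.8, -1.1]
gripper_width: 0.089
```

>>> jog_arm:
  series:
    - [[-0.009,0.0047,-0.0417],[0,1.15,0],0.0]
    - [[-0.0081,0.0047,-0.0418],[0,1.15,0],0.0]
    - [[-0.0073,0.0047,-0.042],[0,1.15,0],0.0]
    - [[-0.0064,0.0047,-0.0421],[0,1.15,0],0.0]
    - [[-0.0056,0.0047,-0.0423],[0,1.15,0],0.0]
    - [[-0.0047,0.0047,-0.0424],[0,1.15,0],0.0]
    - [[-0.0039,0.0047,-0.0424],[0,1.15,0],0.0]
    - [[0,0,0],[0,0,0],0.0]
    - [[0,0,0],[0,0,0],0.0]

```text
time_s: 9.62
tcp_pos: [0.5658, 0.1058, 0.1597]
ee_rot: [[-1.0, -0.001, -0.0], [0.0, -0.0, -1.0], [0.001, -1.0, 0.0]]
wrist_force: [-0.5, -0.3, -1.0]
gripper_width: 0.091
```

```bash
python3 - <<'E'
from h import *
s=sense();print(s['tcp_pos'],s['wrist_force'],np.round(s['ee_rot'],4).tolist())
b=capture('wrist')[:,:,::-1];sc=capture('scene')[:,:,::-1]
cv2.imwrite('w5.png',b)
o=np.zeros((500,800,3),np.uint8);o[:400,:300]=cv2.resize(sc[140:260,310:400],(300,400),interpolation=3)
o[:500,300:800]=cv2.resize(b[180:380,200:400],(500,500))
cv2.imwrite('pics/c5.png',o)
E
```

```text
[0.56580125 0.10580273 0.15965565] [-0.47617846 -0.29829907 -0.99988175] [[-1.0, -0.0007, -0.0], [0.0, -0.0003, -1.0], [0.0007, -1.0, 0.0003]]
```

View pics/c5.png

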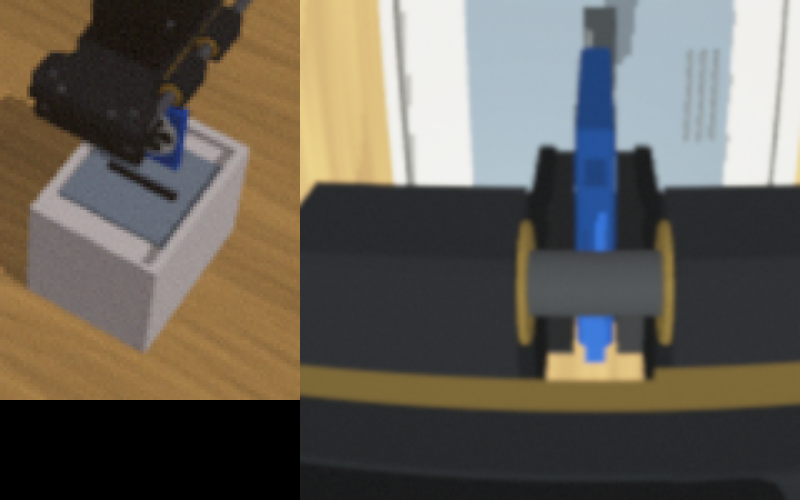

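```bash
python3 - <<'E'
from h import *
f=lambda x,y:(200+(x-300)/2.5,180+y/2.5)
print(plane('wrist',[f(584,8),f(616,8)],.096).round(4).tolist(),plane('wrist',[f(580,48),f(614,48)],.1287).round(4).tolist())
b=cv2.imread('w5.png');print(b[184:202:3,308:336].sum(2)//3)
E
```

```text
[[0.5688, 0.0776, 0.096], [0.5593, 0.0776, 0.096]] [[0.5695, 0.0805, 0.1287], [0.5607, 0.0805, 0.1287]]
[[186 186 187 186 175 134  94  83  82  82  82  82  83  82  82  82  82  90
  112 133 138 139 138 138 140 153 177 185]
 [186 186 186 186 174 133  93  83  82  82  81  81  82  82  81  80  82  88
  110 132 139 139 139 138 140 153 176 185]
 [186 186 187 186 175 136  98  86  82  81  81  81  82  81  81  81  80  84
  107 131 138 139 139 139 141 154 176 184]
 [187 186 187 186 178 149 128 128 124  98  84  82  81  81  81  81  81  87
  109 133 138 139 139 139 148 165 180 185]
 [186 187 187 187 180 154 134 135 129  97  81  81  82  81  82  81  83  91
  112 133 138 138 138 142 159 180 185 185]
 [187 187 186 182 162 129 102  95  90  82  78  77  77  78  79  80  82  91
  112 133 137 138 138 142 158 179 186 186]]
```

>>> jog_arm:
  series:
    - [[0.0007,0.01,0.0005],[0,0,0],0.0]
    - [[0,0.01,0],[0,0,0],0.0]
    - [[0,0.008,0],[0,0,0],0.0]
    - [[0,0.004,0],[0,0,0],0.0]
    - [[0,0.0015,0],[0,0,0],0.0]
    - [[0,0,0],[0,0,0],0.0]
    - [[0,0,0],[0,0,0],0.0]

```text
time_s: 10.6
tcp_pos: [0.5656, 0.1057, 0.1267]
ee_rot: [[-1.0, 0.001, -0.0], [0.0, 0.0, -1.0], [-0.001, -1.0, -0.0]]
wrist_force: [-0.0, -0.1, -0.9]
gripper_width: 0.089
```

>>> jog_arm:
  series:
    - [[0,0.001,0],[0,0,0],0.0]
    - [[0,0.001,0],[0,0,0],0.0]
    - [[0,0,0],[0,0,0],0.0]
    - [[0,0,0],[0,0,0],0.0]

```text
time_s: 11.1
tcp_pos: [0.5651, 0.1055, 0.1243]
ee_rot: [[-1.0, -0.001, -0.0], [0.0, -0.0, -1.0], [0.001, -1.0, 0.0]]
wrist_force: [-1.6, 0.1, 0.4]
gripper_width: 0.091
```

>>> jog_arm:
  series:
    - [[0,0.0015,0],[0,0,0],0.0]
    - [[0,0.001,0],[0,0,0],0.0]
    - [[0,0,0],[0,0,0],0.0]
    - [[0,0,0],[0,0,0],0.0]

```text
time_s: 11.6
tcp_pos: [0.5651, 0.1054, 0.1219]
ee_rot: [[-1.0, -0.001, -0.0], [0.0, -0.0, -1.0], [0.001, -1.0, 0.0]]
wrist_force: [-2.6, 0.4, 2.6]
gripper_width: 0.087
```

In the slot (5 mm down) and meeting the spring; continuing gently.

>>> jog_arm:
  series:
    - [[0,0.0015,0],[0,0,0],0.0]
    - [[0,0.0015,0],[0,0,0],0.0]
    - [[0,0.001,0],[0,0,0],0.0]
    - [[0,0,0],[0,0,0],0.0]
    - [[0,0,0],[0,0,0],0.0]

```text
time_s: 12.22
tcp_pos: [0.5648, 0.1054, 0.1172]
ee_rot: [[-1.0, -0.002, -0.001], [0.001, -0.0, -1.0], [0.002, -1.0, 0.0]]
wrist_force: [-3.1, 0.3, -0.6]
gripper_width: 0.087
```

>>> jog_arm:
  series:
    - [[0.0003,0.002,0],[0,0,0],0.0]
    - [[0,0.002,0],[0,0,0],0.0]
    - [[0,0.002,0],[0,0,0],0.0]
    - [[0,0.002,0],[0,0,0],0.0]
    - [[0,0.002,0],[0,0,0],0.0]
    - [[0,0.002,0],[0,0,0],0.0]
    - [[0,0.002,0],[0,0,0],0.0]
    - [[0,0.002,0],[0,0,0],0.0]
    - [[0,0,0],[0,0,0],0.0]
    - [[0,0,0],[0,0,0],0.0]

```text
time_s: 13.48
tcp_pos: [0.5648, 0.1055, 0.1015]
ee_rot: [[-1.0, -0.001, -0.001], [0.001, -0.0, -1.0], [0.001, -1.0, 0.0]]
wrist_force: [-3.7, 0.2, -0.3]
gripper_width: 0.087
```

>>> jog_arm:
  series:
    - [[0,0,0],[0,0,0],0.03]
    - [[0,0,0],[0,0,0],0.03]
    - [[0,0,0],[0,0,0],0.03]
    - [[0,-0.01,0],[0,0,0],0.03]
    - [[0,-0.025,0],[0,0,0],0.03]
    - [[0,-0.025,0],[0,0,0],0.03]
    - [[0,0,0],[0,0,0],0.0]
    - [[0,0,0],[0,0,0],0.0]
    - [[0,0,0],[0,0,0],0.0]
    - [[0,0,0],[0,0,0],0.0]

```text
time_s: 14.72
tcp_pos: [0.5648, 0.1054, 0.1612]
ee_rot: [[-1.0, -0.001, -0.0], [0.0, -0.001, -1.0], [0.001, -1.0, 0.001]]
wrist_force: [-0.4, 0.6, -1.0]
gripper_width: 0.026
```

```bash
python3 - <<'E'
from h import *
s=sense();print(s['tcp_pos'],s['wrist_force'],s['gripper_width'])
b=capture('wrist')[:,:,::-1];sc=capture('scene')[:,:,::-1]
o=np.zeros((500,800,3),np.uint8);o[:400,:300]=cv2.resize(sc[140:260,310:400],(300,400),interpolation=3)
o[:500,300:800]=cv2.resize(b[180:380,200:400],(500,500))
cv2.imwrite('pics/c6.png',o)
E
```

```text
[0.56478339 0.10538866 0.16115176] [-0.43978018  0.58675143 -1.00585033] 0.026398007442320192
```

View pics/c6.png

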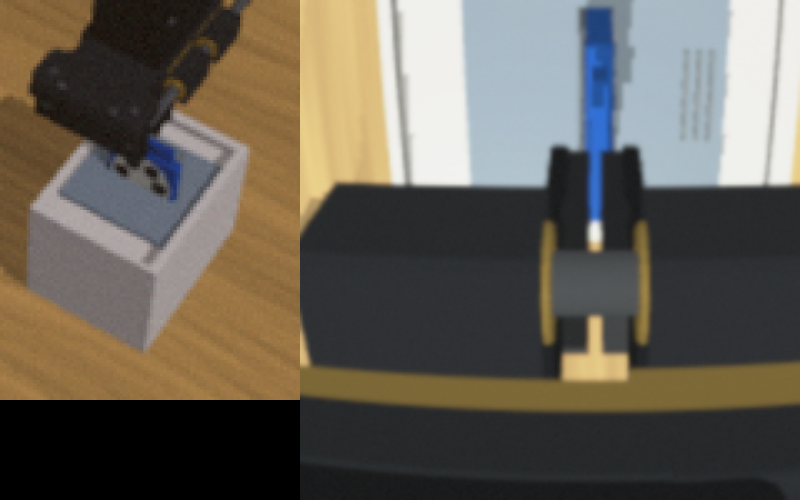

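The pack stands clamped and upright in the slot, with its tab between and under the fingers. Closing fully and pushing it down.

>>> jog_arm:
  series:
    - [[0,0,0],[0,0,0],0.0]
    - [[0,0,0],[0,0,0],0.0]
    - [[0,0.01,0],[0,0,0],0.0]
    - [[0,0.006,0],[0,0,0],0.0]
    - [[0,0.003,0],[0,0,0],0.0]
    - [[0,0.003,0],[0,0,0],0.0]
    - [[0,0.003,0],[0,0,0],0.0]
    - [[0,0.003,0],[0,0,0],0.0]

```text
time_s: 15.82
tcp_pos: [0.5655, 0.1057, 0.1343]
ee_rot: [[-1.0, 0.001, -0.0], [0.0, 0.0, -1.0], [-0.001, -1.0, -0.0]]
wrist_force: [0.2, -0.2, 2.7]
gripper_width: 0.007
```

>>> jog_arm:
  series:
    - [[0,0.003,0],[0,0,0],0.0]
    - [[0,0.003,0],[0,0,0],0.0]
    - [[0,0.003,0],[0,0,0],0.0]
    - [[0,0.003,0],[0,0,0],0.0]
    - [[0,0.003,0],[0,0,0],0.0]
    - [[0,0.003,0],[0,0,0],0.0]
    - [[0,0.003,0],[0,0,0],0.0]
    - [[0,0.003,0],[0,0,0],0.0]
    - [[0,0.003,0],[0,0,0],0.0]
    - [[0,0,0],[0,0,0],0.0]

```text
time_s: 17.08
tcp_pos: [0.5648, 0.1055, 0.1063]
ee_rot: [[-1.0, -0.001, -0.001], [0.001, -0.0, -1.0], [0.001, -1.0, 0.0]]
wrist_force: [0.6, 0.6, -0.3]
gripper_width: 0.001
```

>>> jog_arm:
  series:
    - [[0,0.003,0],[0,0,0],0.0]
    - [[0,0.003,0],[0,0,0],0.0]
    - [[0,0.002,0],[0,0,0],0.0]
    - [[0,0,0],[0,0,0],0.0]
    - [[0,-0.02,0],[0,0,0],0.0]
    - [[0,-0.05,0],[0,0,0],0.0]
    - [[0,-0.05,0.03],[0,0,0],0.0]
    - [[0,0,0.06],[0,0,0],0.0]
    - [[0,0,0.06],[0,0,0],0.0]
    - [[0,0,0.06],[0,0,0],0.0]

```text
time_s: 18.32
tcp_pos: [0.5649, -0.1061, 0.2191]
ee_rot: [[-1.0, 0.001, 0.0], [-0.0, 0.0, -1.0], [-0.001, -1.0, -0.0]]
wrist_force: [0.9, -0.1, -0.3]
gripper_width: 0.006
```

>>> jog_arm:
  series:
    - [[0,0,0.05],[0,0,0],0.0]
    - [[0,0,0.03],[0,0,0],0.0]
    - [[0,0,0],[0,0,0],0.0]

```text
time_s: 18.7
tcp_pos: [0.5646, -0.1864, 0.2183]
ee_rot: [[-1.0, -0.001, -0.004], [0.004, 0.0, -1.0], [0.001, -1.0, -0.0]]
wrist_force: [0.5, 0.4, -0.2]
gripper_width: 0.012
```

```bash
python3 - <<'E'
from h import *
s=sense();print(s['tcp_pos'],s['wrist_force'],s['time_s'])
t=capture('top')[:,:,::-1];sc=capture('scene')[:,:,::-1]
o=np.zeros((600,800,3),np.uint8);o[:300,:300]=cv2.resize(sc[140:260,310:400],(300,300),interpolation=3)
o[:600,300:660]=cv2.resize(t[165:265,235:295],(360,600),interpolation=3)
o[300:500,:300]=cv2.resize(sc[100:270,150:300],(300,200))
cv2.imwrite('pics/c7.png',o)
E
```

```text
[ 0.56458691 -0.18639155  0.2183477 ] [ 0.51426145  0.41898597 -0.16051169] 18.7
```

View pics/c7.png

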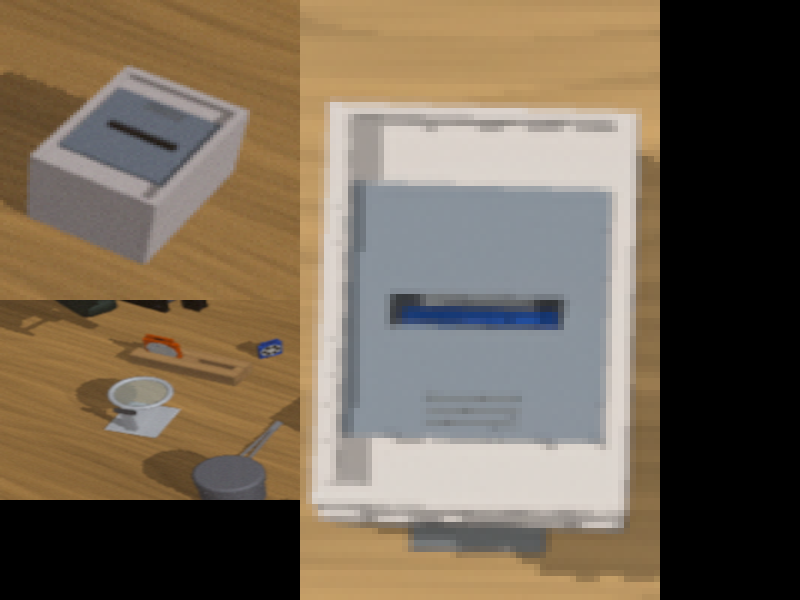

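The top view shows blue deep in the slot at about (480,317). The scene view shows only dark slot at (145,135), so nothing is at cover level. One numeric check for blue in the scene view, and the orange pack's and bystanders' positions against the start pictures.

```bash
python3 - <<'E'
from h import *
sc=capture('scene')[:,:,::-1];s0=cv2.imread('pics/scene0.png')
u=proj('scene',[(.5645,.086,.099),(.5645,.126,.099),(.5645,.106,.099),(.561,.106,.099)]).round(1);print('tab if clamped',u.tolist())
h=cv2.cvtColor(sc,cv2.COLOR_BGR2HSV)[140:260,310:400];m=cv2.inRange(h,(105,120,40),(125,255,255));print('blue px tray',cv2.countNonZero(m))
x,y=np.round(u[2]).astype(int);print(sc[y-4:y+5,x].tolist())
for nm,(a,b,c,d) in dict(orange=(125,152,215,243),mag=(160,220,198,240),jar=(228,282,240,290),clock=(270,315,300,355),tumbler=(265,320,388,435),tweez=(200,240,270,295)).items():
    print(nm,round(float(np.abs(sc[a:b,c:d].astype(int)-s0[a:b,c:d]).mean()),1))
E
```

```text
tab if clamped [[345.0, 189.4], [360.0, 197.1], [352.5, 193.2], [353.2, 192.2]]
blue px tray 0
[[118, 106, 98], [116, 103, 99], [108, 98, 95], [77, 72, 71], [39, 46, 46], [24, 32, 36], [62, 58, 62], [101, 93, 91], [115, 105, 99]]
orange 3.4
mag 3.5
jar 3.1
clock 3.1
tumbler 3.3
tweez 3.3
```

```bash
python3 -c "
from station import *
print(finish_job())"
```

```text
the job is handed in; nothing more can be done
None
```

I shut the drawer and posted the larger blue pack, upright, down through the cover's slot, then handed the job in at about 19 s of the 67 s allowed. The hand-in gave no verdict.

- **Drawer:** I pushed it until the wrist force reached about 7.5 N, well above the 1–2 N it takes to slide. The top pictures afterwards show its front flush with the tray.
- **Pack:** I eased it into the slot, past the spring at about 3 N, and on to about 25 mm below the cover. I then released it and pushed it down from above with the fingers shut. The last wrist forces were near zero.
- **Pack dropped:** No blue shows at cover level in the side view, where a clamped tab would be seen. The top view shows blue inside the slot but can't settle the depth. I take it that the pack is standing on the drawer floor. I couldn't see into the drawer, so this is inferred and not measured.
- **Everything else:** The picture regions around the orange pack and the five bystanders match the start to within image noise. The arm finished clear of everything.

No check failed outright. The one disagreement was the slot's position: the top and wrist cameras differed by about 2 mm. I aimed between them and the pack went in on the first try.

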